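Second padlock on the machine-lockout hook

TASK

Pick up the padlock standing on the bench and hang it by its shackle on the hook in front of the smaller padlock already hanging there. With its shackle round the hook's arm, push it gently back along the arm so that it drives the first padlock back against the black stop plate, press the pair together for about a second, and leave both hanging snug one behind the other. Do not force the locks or the hook, do not knock the first padlock off, and leave the other things on the bench alone.

Things in the scene. Friction and masses are not known exactly. Their poses are not given: they have to be found in the camera images.
- hook_stand: Grey bench stand, fixed, with one steel hook. Origin: centre of the base plate's underside (150 mm along x, 100 along y, 12 high), z up. Post 20 x 24 mm at the +x end, front face at x = +50 mm, top 168 mm high. From it a level round arm, 6 mm thick, axis 160 mm high at y = 0, runs to x = -50 mm, where its tip bends up 45 degrees, ending at x = -63 mm, top 172 mm high.
- hook_seat (a point): Point on the arm's axis where the straight arm ends and the upturned tip begins (x = -50 mm, z = 160 mm in the stand's frame); axes as the stand's: x runs along the arm from tip to post, z up.
- hook_root (a point): Where the arm's axis meets the post (x = +50, z = 160 mm in the stand's frame). In front of the post a black stop plate, 30 mm wide, from 8 mm above to 58 mm below the arm's axis, is clamped on the arm, in another place each time: its front face lies 22 to 40 mm before this point. It does not give. That place is not measured: find it by feel.
- lock_hung: The smaller padlock, laminated steel, hanging on the arm 5 mm or more before the stop plate, free to slide and swing. Body 20 mm thick (x), 34 mm wide (y), 34 mm high; origin at the centre of the body's underside, z up to the shackle. Closed shackle of 6 mm bar in the y-z plane, opening 22 mm wide, 20 mm high, round at the top. 0.16 kg. Pushing it back takes under 2 N until it meets the stop; then the force climbs steeply. 3 to 8 N is a fair press, over 15 N is forcing.
- lock_hung_arch (a point): Underside of the top of the small lock's shackle, 54 mm above the lock's underside: the point that rests on top of the arm when hung.
- lock_new: The larger padlock to hang, laminated steel, standing upright on the bench. Body 22 mm thick (x), 48 mm wide (y), 38 mm high; origin at the centre of the body's underside, z up to the shackle. Closed shackle of 7 mm bar in the y-z plane, opening 26 mm wide and 24 mm high above the body, round at the top; overall 69 mm high. Front and back are alike. 0.2 to 0.35 kg. Gripped across its 48 mm width, high on the body, the shackle stays free for the arm.
- lock_new_arch (a point): Underside of the top of the large lock's shackle, 62 mm above the lock's underside: the point that rests on top of the arm when hung.
- glue: Bystander: white glue bottle, 42 mm across, 100 mm high; origin under its centre.
- pot: Bystander: white plastic pot, 60 mm across the rim, 55 mm high; origin under its centre.
- driver: Bystander: screwdriver lying on the bench.
- spanner: Bystander: spanner lying on the bench.
- offcut: Bystander: wooden offcut 100 x 45 x 19 mm; origin under its centre.
- collar: Bystander: steel shaft collar 40 mm across, 14 mm high; origin under its centre.
- battery: Bystander: black battery pack 75 x 60 x 45 mm; origin under its centre.
Not all that is in view belongs to the job. Leave any blue look-alike of the lock_new alone.

How it is judged:
By the outcome, as a careful person would: the job done as asked, in the order asked, and still so for the second after the job is handed in, with the robot touching nothing.
It also fails if it takes over 69 s, if anything falls off the work surface, if the arm or the gripper's body presses on something with over 40 N, if the wrist force passes 120 N, or if a joint passes its speed limit or range.

ROBOT

A 7-joint arm with a two-finger parallel gripper is mounted at the origin on the work surface. World frame = base frame: x ahead of the robot, y to its left, z up, the work surface at z = 0. Lengths are in m, angles in rad, forces in N, time in s.
With the tool pointing down it reaches from about 0.425 to 1.025 m from the base axis. Payload 3.6 kg.
Tool frame: the origin (TCP) lies where the fingers leave the gripper's body, on its centre line; the fingertips stand 73 mm ahead of it and the grasp point (between the pads) lies r.tcp_to_grasp ahead of it (r.tcp_to_grasp is the distance from the TCP to the grasp point, in m); z points along the fingers, y is the line along which they close (so a half turn about z gives the same grasp; the last joint's range is limited). The gripper opens to 85 mm and grips with 20 to 120 N. Pads are 22 mm wide; open, the fingers measure 114 mm over their backs; the gripper's body (76 mm by 85 mm) begins 54 mm behind the grasp point. The pads swing forward as they close: fully open they stand 13 mm farther back than shut.
Start: joints at [1.133, 0.591, 0.048, 1.609, -0.033, 0.943, -0.034], TCP at [0.244, -0.683, 0.304] pointing down, gripper open.
Joint ranges: [-2.69, 2.69], [-0.47, 2.24], [-1.27, 1.36], [0.19, 2.51], [-1.53, 4.68], [0.08, 2.07], [-3.09, 3.09]. Speed limits (rad/s): [2.57, 2.57, 3.14, 3.14, 3.14, 3.14, 3.14].

INTERFACE

Orientations are given as a unit quaternion [w, x, y, z].
In Python, from cell import r gives the robot as it stands.
- The arm moves only by the tool jog_arm, never from a script. Its argument "moves" is a list of rows, each a list of 4 numbers: the shift along the tool's x, y, z in mm, then the turn about the tool's z in degrees. In form: [[tx, ty, tz, spin], ...]. A call has 1 to 20 rows; each row is the pose to reach, as a shift and turn from the pose commanded when the call began, along the tool's axes at that moment; what a row does not reach only later rows make up. A row lasts 1/10 s, in which the tool goes at most 50 mm and 8.59 degrees, less where a joint would pass 70% of its speed; a pose out of reach is approached as far as the arm can. A call with a gripper value outside its range is refused whole. "jaw" is the opening, from -1 (shut) to 1 (fully open), so that 0 is half open, set as the call begins (left out, the last holds). The fingers move at their own pace and stop on an object; "newtons" is the grip in N (left out, the last holds). Time passes only in rows, so rows that repeat a pose let the fingers close. It gives the time, the measured TCP pose, the force, the opening and the grip force at its end, in the units of the state.
- r.get_state(): the state, without advancing time (a new reading comes with each control period).
- r.get_image(name): name is "scene" or "side" or "wrist"; returns a dict with "image" (420x560x3 uint8, blue, green, red), "depth" (420x560 float32, m along the optical axis (not along the pixel's ray), 0 where there is no reading), "intrinsics" (3x3 intrinsics, pixels), "R" (3x3) and "t" (3): a world point X has camera coordinates R X + t; the wrist camera has in their place "tool_from_camera" (4x4, takes a point from camera to tool coordinates, whose origin is the TCP and whose axes are the flange's). Camera axes: x right, y down, z forward; pixel columns grow to the right and rows downward; lengths in m; the calibration is good to about 2 mm. A picture is of the moment at which its call begins: read the wrist's pose just before it.
- r.job_done(): hands the job in; it is judged then, once.
The state is a dict: "time_s": time; "joints": joint angles; "dq": joint speeds; "joint_torque": joint torques, N m; "position": TCP position; "orientation": TCP orientation; "force": force on the tool from outside, world axes, zero at the start; "ft_torque": the same for the moment, N m; "finger_gap": finger opening in m; "grip_force": force on a finger pad.
Only numpy, scipy, OpenCV 4.12 (cv2) and the standard library are available. Lean on these libraries where they do the work, as an engineer would, in place of code of your own. Each camera call takes 0.05 s, during which the arm holds its last target. There are 200 camera calls.

## Working session

There is one attempt and no reset: what is moved stays moved. The work goes in short steps, Python scripts to look and compute and a tool call to move; the robot and the scene stay as the last step left them, time stands still between calls to the robot, and variables do not carry over. Pictures are saved under pics/ and viewed, at most 13 in all, crops included, and the job is handed in when it is done.

Besides the shell and the picture viewer there is one more tool, called after "Emit:" as name(argument=value, ...) on one line, values as JSON. jog_arm: Moves the arm, as the interface text tells. Its arguments: {"type":"object","properties":{"moves":{"type":"array","items":{"type":"array","items":{"type":"number"}}},"jaw":{"type":"number"},"newtons":{"type":"number"}},"required":["moves"]}

```bash
mkdir -p pics
cat > h.py <<'E'
from cell import r
import numpy as np, cv2, pickle
def grab(n,f):
    s=r.get_state(); d=r.get_image(n); d['state']=s
    cv2.imwrite(f'pics/{f}.png',d['image']); pickle.dump(d,open(f'{f}.pkl','wb')); return d
def rot(q):
    from scipy.spatial.transform import Rotation as R
    return R.from_quat([q[1],q[2],q[3],q[0]]).as_matrix()
def world(d,u,v,z=None):
    K=d['intrinsics']; 
    if z is None:
        p=d['depth'][int(v)-1:int(v)+2,int(u)-1:int(u)+2]; z=np.median(p[p>0]) if (p>0).any() else np.nan
    c=np.linalg.inv(K)@[u,v,1]*z
    if 'R' in d: return d['R'].T@(c-d['t'])
    T=np.array(d['tool_from_camera']); c=T[:3,:3]@c+T[:3,3]; s=d['state']
    return rot(s['orientation'])@c+s['position']
E
python3 - <<'E'
from h import *
for n in ['scene','side']: grab(n,n+'0')
s=r.get_state();print(s,r.tcp_to_grasp);print(rot(s['orientation']).round(3))
E
```

```text
{'time_s': 0.1, 'joints': array([ 1.13352131,  0.59208478,  0.04830539,  1.60971906, -0.0332876 ,
        0.94269957, -0.0337006 ]), 'dq': array([ 0.00134062, -0.00079178,  0.00072418, -0.00169538,  0.00026635,
        0.00013262, -0.00023841]), 'joint_torque': array([ 4.29715074e-03, -5.50000298e+01,  1.55355792e+00, -1.98824412e+01,
        9.78635391e-03,  3.87619366e-03,  3.43334044e-06]), 'position': array([ 0.24416443, -0.68200019,  0.30280435]), 'orientation': array([-1.02436332e-03,  9.85255827e-01,  1.71084325e-01, -2.44328428e-04]), 'force': array([-0.05142776,  0.486624  , -0.38038104]), 'ft_torque': array([-0.03319266,  0.02418686, -0.00420509]), 'grip_force': 0.0, 'finger_gap': 0.08512460562699087} 0.0539
[[ 0.941  0.337 -0.001]
 [ 0.337 -0.941  0.002]
 [-0.    -0.002 -1.   ]]
```

View pics/scene0.png

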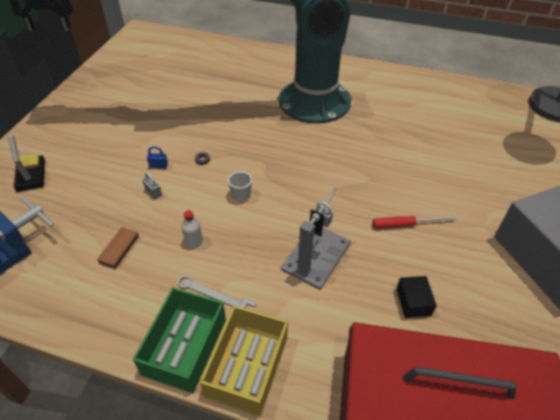

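View pics/side0.png

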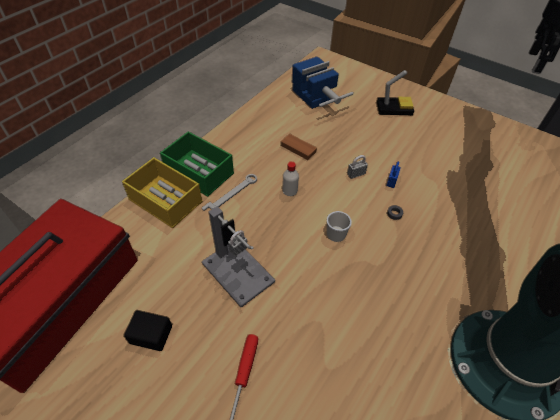

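The scene shows the grey lock at (152,185), the blue look-alike at (157,157), and the stand at (317,255) with its post at (306,248) and arm toward the robot. In the side view the lock is at (357,168) and the stand at (238,265).

Run:
```python
from h import *
L=lambda f:pickle.load(open(f+'.pkl','rb'))
a=L('scene0');b=L('side0')
for n,d,pts in [('scene',a,[(152,187),(157,160),(306,225),(350,240),(324,228),(284,265),(320,283),(240,185),(190,230)]),('side',b,[(357,170),(394,178),(204,264),(242,303),(274,279),(290,185),(338,225)])]:
    for p in pts: print(n,p,world(d,*p).round(4))
c1=cv2.resize(a['image'][180:290,260:370],(550,550),interpolation=cv2.INTER_CUBIC)
c2=cv2.resize(a['image'][170:200,135:165],(240,240),interpolation=cv2.INTER_CUBIC)
c3=cv2.resize(b['image'][150:190,337:377],(240,240),interpolation=cv2.INTER_CUBIC)
o=np.zeros((550,790,3),np.uint8);o[:,:550]=c1;o[:240,550:]=c2;o[300:540,550:]=c3
cv2.imwrite('pics/crop0.png',o)
```

```text
scene (152, 187) [ 0.5208 -0.2716  0.0357]
scene (157, 160) [ 0.4245 -0.3089  0.0309]
scene (306, 225) [0.627  0.1436 0.1657]
scene (350, 240) [5.024e-01 2.224e-01 1.000e-04]
scene (324, 228) [ 0.4857  0.1564 -0.0005]
scene (284, 265) [0.6247 0.1008 0.011 ]
scene (320, 283) [0.6442 0.1872 0.0095]
scene (240, 185) [ 0.4252 -0.0786  0.0119]
scene (190, 230) [ 0.6357 -0.1123  0.0632]
side (357, 170) [ 0.4988 -0.2747  0.0247]
side (394, 178) [ 0.4015 -0.2973  0.0349]
side (204, 264) [0.6394 0.1911 0.0101]
side (242, 303) [0.5069 0.2166 0.0106]
side (274, 279) [0.4859 0.1279 0.0109]
side (290, 185) [ 0.6046 -0.1047  0.0436]
side (338, 225) [ 0.4482 -0.0912  0.0098]
```

View pics/crop0.png

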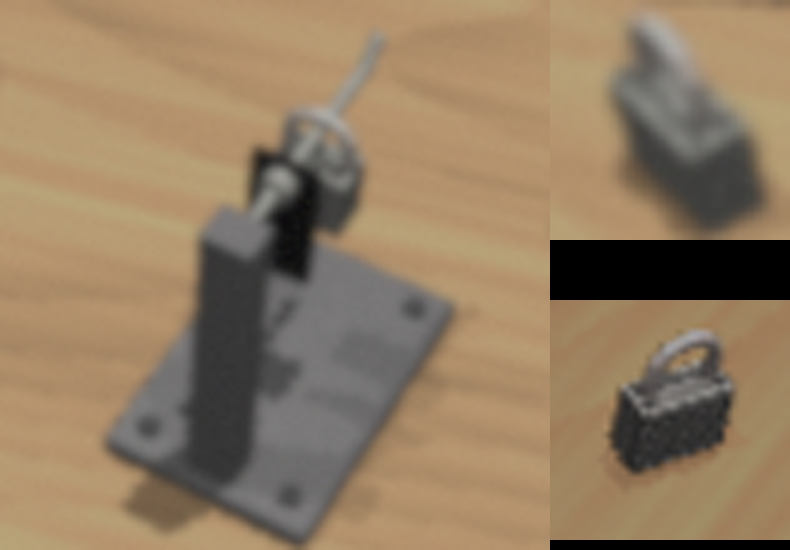

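The crop shows the arm running up-right from the post to its tip at about (335,187) in the scene, with the small lock just in front of the black stop. I'll move above the lock for a close look.

Emit:
jog_arm(moves=[[387,-293,0,0],[387,-293,0,0],[387,-293,0,0],[387,-293,0,0],[387,-293,0,0],[387,-293,0,0],[387,-293,0,0],[387,-293,0,0],[387,-293,0,0],[387,-293,0,0],[387,-293,0,0],[387,-293,0,0],[387,-293,0,0]], jaw=1)

```text
time_s: 1.4
position: [0.5089, -0.2776, 0.3036]
orientation: [0.0, 0.985, 0.17, -0.001]
force: [0.1, -0.8, -0.2]
finger_gap: 0.0854
grip_force: 0.0
```

Run:
```python
from h import *
d=grab('wrist','w1');print(d['state']['position'],rot(d['state']['orientation']).round(3),d['state']['time_s'])
cv2.imwrite('pics/w1b.png',cv2.resize(d['image'],(800,600),interpolation=cv2.INTER_CUBIC))
```

```text
[ 0.5088666  -0.2775791   0.30358418] [[ 0.942  0.335 -0.001]
 [ 0.335 -0.942 -0.001]
 [-0.001  0.    -1.   ]] 1.4
```

View pics/w1b.png

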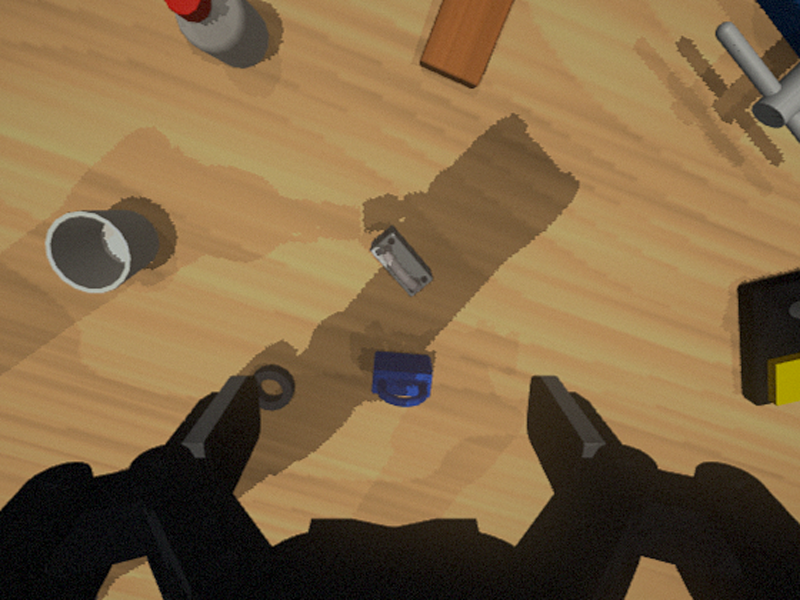

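Grey lock at about (402,262) in the 800-px view, its width running from upper left to lower right; blue one at (403,377) below it. Measure the body top with depth.

Run:
```python
from h import *
d=pickle.load(open('w1.pkl','rb'))
K=d['intrinsics'];P=[]
for v in range(155,212):
  for u in range(255,308):
    z=d['depth'][v,u]
    if z>0: P.append(world(d,u,v,z))
P=np.array(P)
for lo,hi in [(.03,.045),(.055,.075),(.02,.08)]:
    m=P[(P[:,2]>lo)&(P[:,2]<hi)]
    if len(m)<5: print(len(m));continue
    (c,sz,a)=cv2.minAreaRect((m[:,:2]*1000).astype(np.float32)); print(len(m),c,sz,a,m.mean(0),np.median(m[:,2]))
    w,V=np.linalg.eigh(np.cov(m[:,:2].T));print('long axis deg',np.degrees(np.arctan2(V[1,1],V[0,1])))
# stand from scene/side: intersect rays of base corners with z=.012
def hit(d,u,v,z):
    c=-d['R'].T@d['t'];q=d['R'].T@np.linalg.inv(d['intrinsics'])@[u,v,1];return (c+q*(z-c[2])/q[2])[:2].round(4)
a=pickle.load(open('scene0.pkl','rb'));b=pickle.load(open('side0.pkl','rb'))
for p in [(281.8,268.4),(320.2,288.5),(351,241.5)]: print('scene',hit(a,*p,.012 if p[0]!=1 else 0))
for p in [(202.5,263.5),(242,302),(273.5,277.5)]: print('side',hit(b,*p,.012))
print('post',[hit(a,*p,.168) for p in [(300,226.5),(312.5,232),(305.5,221.5),(314.5,226)]])
print('tip',hit(a,335.3,187.5,.171))
```

```text
665 (505.5264892578125, -284.9618835449219) (48.57402801513672, 22.68544578552246) 60.27750778198242 [ 0.50875347 -0.28376954  0.03748972] 0.03770976044186347
long axis deg 63.95750573438533
245 (505.5943298339844, -284.5752258300781) (36.66481018066406, 7.036931991577148) 59.83635711669922 [ 0.5068203  -0.28334883  0.06487185] 0.06572849007617876
long axis deg 60.65172417201713
997 (505.470703125, -284.8677062988281) (48.727760314941406, 22.84191131591797) 60.39787292480469 [ 0.50878906 -0.28325335  0.043826  ] 0.03810342254716337
long axis deg 63.73514550025959
scene [0.6355 0.0991]
scene [0.659  0.1913]
scene [0.5156 0.2262]
side [0.6421 0.1929]
side [0.5079 0.2153]
side [0.4887 0.126 ]
post [array([0.6361, 0.1341]), array([0.6418, 0.1605]), array([0.6207, 0.1407]), array([0.6262, 0.1602])]
tip [0.5158 0.1745]
```

Emit:
jog_arm(moves=[[-5.5,5.5,40,8.5],[-5.5,5.5,80,17],[-5.5,5.5,110,25.5],[-5.5,5.5,120,34],[-5.5,5.5,120,42.5],[-5.5,5.5,120,49.4],[-5.5,5.5,120,49.4],[-5.5,5.5,150,49.4],[-5.5,5.5,180,49.4],[-5.5,5.5,205,49.4],[-5.5,5.5,218,49.4],[-5.5,5.5,223.5,49.4],[-5.5,5.5,223.5,49.4],[-5.5,5.5,223.5,49.4],[-5.5,5.5,223.5,49.4]], jaw=1)

```text
time_s: 2.95
position: [0.5073, -0.2837, 0.0815]
orientation: [0.0, 0.967, -0.256, 0.001]
force: [-0.4, -0.4, -0.2]
finger_gap: 0.0854
grip_force: 0.0
```

Emit:
jog_arm(moves=[[0,0,0,0],[0,0,0,0],[0,0,0,0],[0,0,0,0],[0,0,0,0],[0,0,0,0],[0,0,0,0],[0,0,0,0],[0,0,0,0],[0,0,0,0],[0,0,0,0],[0,0,0,0]], jaw=-1, newtons=50)

```text
time_s: 4.15
position: [0.5069, -0.2839, 0.0811]
orientation: [0.0, 0.967, -0.256, 0.001]
force: [-1.0, -0.3, 6.7]
finger_gap: 0.047
grip_force: 52.8
```

Emit:
jog_arm(moves=[[0,0,-30,0],[0,0,-60,0],[0,0,-100,0],[0,0,-140,0],[0,0,-180,0],[0,0,-220,0],[0,0,-220,0],[0,0,-220,0],[0,0,-220,0]])

```text
time_s: 5.05
position: [0.5055, -0.2823, 0.2986]
orientation: [-0.0, 0.967, -0.256, -0.002]
force: [0.2, 0.7, -2.5]
finger_gap: 0.047
grip_force: 52.7
```

Run:
```python
from h import *
d=grab('wrist','w2');s=d['state'];print(s['position'],rot(s['orientation']).round(3),s['time_s'],s['force'],s['finger_gap'],s['joints'].round(2))
```

```text
[ 0.50545127 -0.28232795  0.29856381] [[ 0.869 -0.495 -0.004]
 [-0.495 -0.869  0.002]
 [-0.004  0.    -1.   ]] 5.05 [ 0.22268192  0.70917364 -2.4739489 ] 0.047011458191015446 [ 0.22  0.43  0.28  1.96 -0.16  0.78 -1.49]
```

View pics/w2.png

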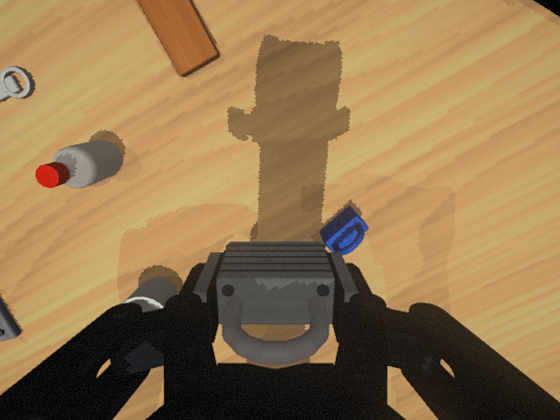

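The lock is held squarely and upright between the pads, shackle free (arch at ~(275,350)). Next: carry it to in front of the hook, turned to match.

Emit:
jog_arm(moves=[[-15,-17,0,0],[-38,-42,0,-1],[-61,-67,0,-3],[-84,-92,0,-5],[-107,-117,0,-7],[-130,-142,0,-9],[-153,-167,0,-11],[-176,-192,0,-13],[-199,-217,0,-15],[-222,-242,0,-17],[-245,-267,0,-17.7],[-268,-292,0,-17.7],[-291,-317,0,-17.7],[-310,-340,0,-17.7],[-322,-355,0,-17.7],[-328,-362,0,-17.7],[-328,-362,0,-17.7],[-328,-362,0,-17.7]])

```text
time_s: 6.9
position: [0.4009, 0.1924, 0.2997]
orientation: [0.001, 0.994, -0.105, -0.001]
force: [-0.7, -0.7, -1.6]
finger_gap: 0.0473
grip_force: 52.5
```

Run:
```python
from h import *
d=grab('wrist','w3');s=d['state'];print(s['position'],rot(s['orientation']).round(3),s['time_s'],s['force'],s['joints'].round(2))
T=np.array(d['tool_from_camera']);print(T.round(3))
# lock in tool frame
Rm=rot(s['orientation']);P=[]
for v in range(230,375):
  for u in range(215,340):
    z=d['depth'][v,u]
    if 0<z<.25: P.append(Rm.T@(world(d,u,v,z)-s['position']))
P=np.array(P)*1000
h=np.histogram(P[:,2],bins=np.arange(0,100,4));print(list(zip(h[1],h[0])))
m=P[(P[:,0]<14)&(P[:,0]>-14)&(P[:,2]>36)&(P[:,2]<48)];print('top',len(m),np.percentile(m,[2,50,98],axis=0).round(1))
m=P[(P[:,2]>5)&(P[:,2]<22)];print('arch',len(m),np.percentile(m,[2,50,98],axis=0).round(1))
cv2.imwrite('pics/w3b.png',cv2.resize(d['image'],(800,600),interpolation=cv2.INTER_CUBIC))
```

```text
[0.40086946 0.19237465 0.29970181] [[ 0.978 -0.209 -0.002]
 [-0.209 -0.978 -0.002]
 [-0.001  0.002 -1.   ]] 6.9 [-0.70270824 -0.65116197 -1.60142217] [-0.61  0.25  0.07  2.22 -0.03  0.67 -2.3 ]
[[-0.001 -0.955 -0.296  0.075]
 [ 1.    -0.    -0.002 -0.   ]
 [ 0.002 -0.296  0.955 -0.07 ]
 [ 0.     0.     0.     1.   ]]
[(np.int64(0), np.int64(24)), (np.int64(4), np.int64(0)), (np.int64(8), np.int64(97)), (np.int64(12), np.int64(1222)), (np.int64(16), np.int64(713)), (np.int64(20), np.int64(438)), (np.int64(24), np.int64(285)), (np.int64(28), np.int64(267)), (np.int64(32), np.int64(382)), (np.int64(36), np.int64(398)), (np.int64(40), np.int64(4458)), (np.int64(44), np.int64(885)), (np.int64(48), np.int64(586)), (np.int64(52), np.int64(601)), (np.int64(56), np.int64(492)), (np.int64(60), np.int64(479)), (np.int64(64), np.int64(486)), (np.int64(68), np.int64(313)), (np.int64(72), np.int64(352)), (np.int64(76), np.int64(248)), (np.int64(80), np.int64(0)), (np.int64(84), np.int64(0)), (np.int64(88), np.int64(0)), (np.int64(92), np.int64(0))]
top 5741 [[-10.2 -23.9  37.3]
 [  2.9  -0.1  43.1]
 [ 10.7  23.3  47.2]]
arch 2282 [[ -2.3 -15.9  11.8]
 [  1.5  -0.2  15.3]
 [  3.3  15.4  21.6]]
```

View pics/w3b.png

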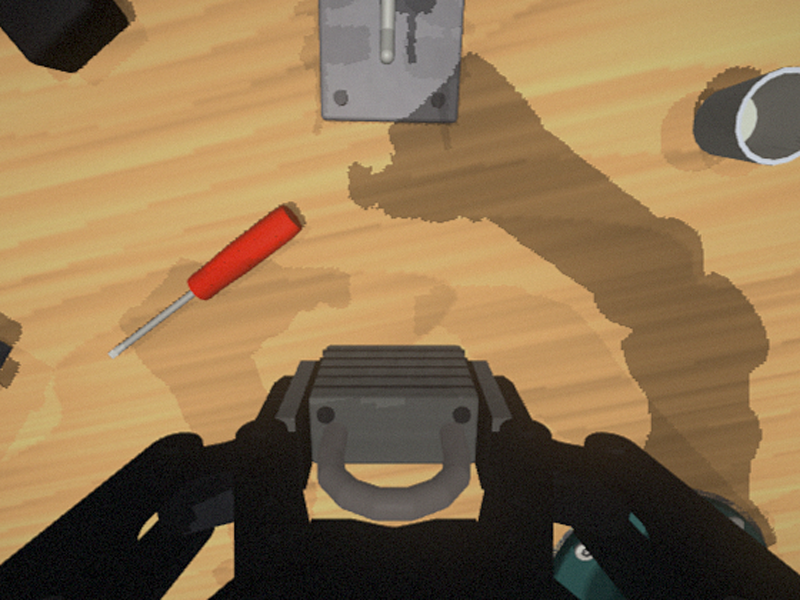

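Lock centred in the grip; hook tip at (386,60) in the 800-px view, base front corners at (322,121) and (458,122), nearly parallel to the tool's y.

Run:
```python
from h import *
d=pickle.load(open('w3.pkl','rb'));s=d['state'];Rm=rot(s['orientation']);K=d['intrinsics'];T=np.array(d['tool_from_camera'])
T2=lambda X:(Rm.T@(X-s['position'])*1000).round(1)
f=560/800
def plane(u,v,z):
    a=world(d,u,v,.1);b=world(d,u,v,.2);q=b-a;return a+q*(z-a[2])/q[2]
c=[plane(u*f,v*f,.012) for u,v in [(321.5,121),(458,122),(319.5,2),(464,2)]]
for x in c: print('corner tool',T2(x),'world',x.round(4))
P=[]
for v in range(0,46):
  for u in range(262,280):
    z=d['depth'][v,u]
    if z>0:
      w=world(d,u,v,z)
      if .14<w[2]<.18: P.append(np.r_[T2(w),v,w[2]*1000])
P=np.array(P)
for v in range(0,46,3):
    m=P[P[:,3]==v]
    if len(m): print(v,len(m),m.mean(0).round(1),m[:,1].min(),m[:,1].max())
```

```text
corner tool [ 96.4 -52.9 287.5] world [0.5058 0.2235 0.012 ]
corner tool [ 95.7  46.5 287.7] world [0.4843 0.1264 0.012 ]
corner tool [172.2 -50.8 287.4] world [0.5795 0.2055 0.012 ]
corner tool [172.2  47.4 287.6] world [0.5589 0.1095 0.012 ]
0 10 [132.1  -2.6 136.9   0.  162.7] -5.2 -0.1
3 10 [130.7  -2.6 136.9   3.  162.7] -5.2 -0.1
6 10 [129.3  -2.6 137.2   6.  162.3] -5.2 -0.1
9 10 [127.6  -2.6 136.8   9.  162.8] -5.2 -0.1
12 10 [126.3  -2.6 137.2  12.  162.4] -5.2 -0.1
15 10 [124.7  -2.6 136.9  15.  162.6] -5.2 -0.1
18 10 [123.3  -2.6 137.4  18.  162.2] -5.2 -0.1
21 10 [121.5  -2.6 136.4  21.  163.2] -5.2 -0.1
24 10 [119.6  -2.6 134.6  24.  164.9] -5.2 -0.1
27 11 [117.8  -2.9 133.2  27.  166.4] -5.7 -0.1
30 11 [116.   -2.9 131.7  30.  167.9] -5.7 -0.1
33 11 [114.2  -2.9 130.   33.  169.6] -5.7 -0.1
36 11 [112.4  -2.9 128.4  36.  171.1] -5.6 -0.1
39 11 [110.8  -2.9 128.2  39.  171.4] -5.7 -0.1
42 9 [109.4  -2.9 128.6  42.  171. ] -5.1 -0.6
```

Emit:
jog_arm(moves=[[10,-2.7,25,0.7],[20,-2.7,55,0.7],[40,-2.7,85,0.7],[60,-2.7,100,0.7],[70,-2.7,105,0.7],[75,-2.7,105,0.7],[75,-2.7,105,0.7],[75,-2.7,105,0.7],[75,-2.7,105,0.7],[75,-2.7,105,0.7]])

```text
time_s: 7.95
position: [0.4744, 0.1811, 0.196]
orientation: [-0.0, 0.994, -0.11, 0.0]
force: [-0.6, -0.2, -1.9]
finger_gap: 0.0472
grip_force: 52.5
```

Run:
```python
from h import *
d=grab('wrist','w4');s=d['state'];print(s['position'],rot(s['orientation']).round(3),s['time_s'],s['force'])
cv2.imwrite('pics/w4b.png',cv2.resize(d['image'],(800,600),interpolation=cv2.INTER_CUBIC))
Rm=rot(s['orientation']);T2=lambda X:(Rm.T@(X-s['position'])*1000)
W={}
for v in range(0,420,5):
    row=[]
    for u in range(200,345):
        z=d['depth'][v,u]
        if z>0:
            p=T2(world(d,u,v,z))
            if 25<p[2]<45 and p[0]>25 and abs(p[1])<8: row.append(p)
    if row: print(v,np.mean(row,axis=0).round(1),len(row))
```

```text
[0.47444252 0.18106466 0.19601856] [[ 0.976 -0.219  0.   ]
 [-0.219 -0.976  0.001]
 [ 0.    -0.001 -1.   ]] 7.95 [-0.63512805 -0.22183921 -1.91433203]
0 [103.8   2.1  33.6] 21
5 [102.5   2.1  33.4] 21
10 [101.3   1.9  33.5] 20
15 [100.1   2.   33.8] 20
20 [98.9  2.  33.9] 20
25 [97.6  2.  33.8] 20
30 [96.2  2.  33.5] 20
35 [95.   2.  33.7] 20
40 [93.7  1.9 33.8] 21
45 [92.4  1.9 33.8] 21
50 [91.   1.7 33.7] 20
55 [89.7  1.7 33.7] 20
60 [87.8  0.1 29.2] 55
65 [86.3  0.1 28. ] 57
70 [85.   0.1 27.9] 57
75 [83.8  0.  28.4] 55
80 [82.6  0.2 30.1] 54
85 [81.4  1.9 33.7] 19
90 [80.   1.7 33.7] 19
95 [78.5  1.7 33.5] 19
100 [77.1  1.7 33.6] 19
105 [75.6  1.7 33.7] 19
110 [74.2  1.7 33.7] 19
115 [72.7  1.7 33.8] 19
120 [71.2  1.7 33.6] 19
125 [69.7  1.6 33.3] 18
130 [68.2  1.6 33.6] 18
135 [66.6  1.6 33.7] 18
140 [65.1  1.6 33.5] 18
145 [63.5  1.6 33.7] 18
150 [61.9  1.6 33.5] 18
155 [60.3  1.4 33.7] 19
160 [58.7  1.5 33.7] 19
165 [57.1  1.3 33.5] 18
170 [55.4  1.3 33.7] 18
175 [53.8  1.3 33.6] 18
180 [52.   1.3 33.9] 18
185 [50.4  1.3 33.7] 18
190 [48.6  1.3 33.9] 18
195 [47.1  1.3 33.1] 18
200 [45.8  1.3 31.7] 17
205 [44.5  1.3 30.5] 18
210 [43.   1.3 29.6] 18
215 [41.8  1.3 28.4] 18
220 [40.6  1.3 26.9] 18
225 [39.1  1.2 26.3] 13
230 [37.6  1.1 25.8] 7
235 [36.   1.3 25.5] 6
```

View pics/w4b.png

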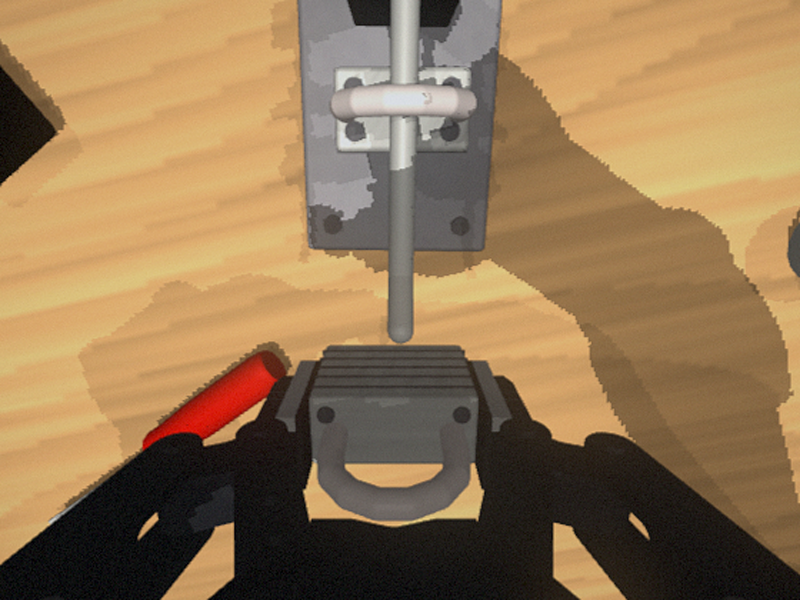

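The tip lies 36 mm ahead and level with the shackle opening; small lock's shackle at x≈85, y≈0. Thread the shackle over the tip, then lower.

Emit:
jog_arm(moves=[[3,1.3,2,0.7],[9,1.3,2,0.7],[15,1.3,2,0.7],[21,1.3,2,0.7],[27,1.3,2,0.7],[33,1.3,2,0.7],[39,1.3,2,0.7],[45,1.3,2,0.7],[50,1.3,2,0.7],[54,1.3,2,0.7],[56,1.3,2,0.7],[56,1.3,2,0.7],[56,1.3,2,0.7],[56,1.3,2,0.7]])

```text
time_s: 9.4
position: [0.529, 0.1672, 0.1933]
orientation: [0.0, 0.993, -0.117, -0.0]
force: [-0.7, 0.4, -2.7]
finger_gap: 0.0476
grip_force: 52.5
```

Emit:
jog_arm(moves=[[0,0,3,0],[0,0,6,0],[0,0,9,0],[0,0,11,0],[0,0,11,0],[0,0,11,0],[0,0,11,0]])

```text
time_s: 10.1
position: [0.5294, 0.1671, 0.1824]
orientation: [-0.0, 0.993, -0.117, 0.0]
force: [0.3, -0.4, -2.7]
finger_gap: 0.0472
grip_force: 52.8
```

Run:
```python
from h import *
d=grab('wrist','w5');s=d['state'];print(s['position'],s['time_s'],s['force'])
Rm=rot(s['orientation']);T2=lambda X:(Rm.T@(X-s['position'])*1000)
for v in range(0,420,12):
    row=[]
    for u in range(200,345):
        z=d['depth'][v,u]
        if z>0:
            p=T2(world(d,u,v,z))
            if 5<p[2]<35 and p[0]>-15 and abs(p[1])<8: row.append(p)
    if row: print(v,np.mean(row,axis=0).round(1),len(row))
```

```text
[0.52938437 0.16712668 0.18242302] 10.1 [ 0.34295865 -0.40516858 -2.74288751]
0 [98.6 -0.  14.4] 70
12 [96.1  0.  14.5] 69
24 [93.7 -0.1 14.5] 68
36 [91.2 -0.1 14.7] 68
48 [89.9 -0.  23.1] 60
60 [86.6 -0.2 20. ] 23
72 [83.8 -0.2 19.9] 23
84 [80.9 -0.2 20. ] 23
96 [77.9 -0.2 20.1] 23
108 [74.8 -0.2 19.8] 21
120 [71.7 -0.2 20.2] 21
132 [68.8 -0.2 16.7] 49
144 [65.7 -0.2 16.6] 49
156 [62.5 -0.  16.7] 58
168 [59.7  0.1 14.3] 61
180 [55.2 -0.2 19.8] 21
192 [51.7 -0.2 19.8] 21
204 [48. -0. 20.] 20
216 [44.3 -0.2 20.1] 19
228 [40.5 -0.2 20.1] 19
240 [36.7 -0.2 19.8] 19
252 [32.5 -0.2 20.2] 19
264 [31.  -0.  15.4] 54
276 [27.6 -0.5 14.3] 47
288 [20.  -0.2 20.2] 19
300 [15.7 -0.2 20. ] 19
312 [11.2  0.1 20. ] 17
324 [ 6.6 -0.2 19.9] 17
336 [ 2.   0.6 19.9] 21
348 [ 2.2  0.  14. ] 50
360 [-1.2 -0.3 12.6] 48
```

View pics/w5.png

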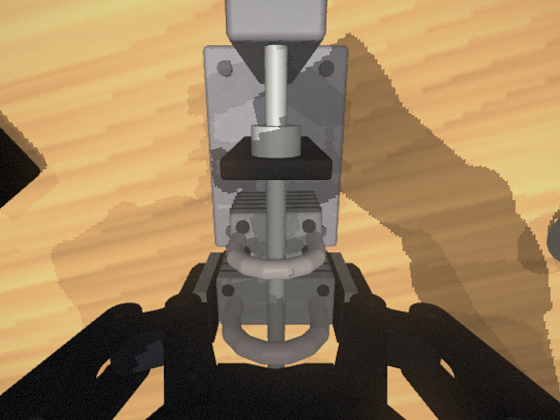

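The arm runs through the new shackle with ~1.5 mm of air; small lock ~8 mm ahead, stop plate front at about x=57, so about 26 mm of travel. Push slowly.

Emit:
jog_arm(moves=[[0,0,1,0],[2,0,1,0],[4,0,1,0],[6,0,1,0],[7.5,0,1,0],[9,0,1,0],[10.5,0,1,0],[12,0,1,0],[13,0,1,0],[14,0,1,0],[15,0,1,0],[16,0,1,0],[17,0,1,0],[18,0,1,0],[18,0,1,0],[18,0,1,0]])

```text
time_s: 11.75
position: [0.5459, 0.1632, 0.1814]
orientation: [0.0, 0.993, -0.116, -0.001]
force: [-7.2, 1.3, 5.9]
finger_gap: 0.0472
grip_force: 53.6
```

Emit:
jog_arm(moves=[[0.5,0,0,0],[1,0,0,0],[1.5,0,0,0],[2,0,0,0],[2.5,0,0,0],[3,0,0,0],[3.5,0,0,0],[4,0,0,0],[4,0,0,0],[4,0,0,0]])

```text
time_s: 12.75
position: [0.5491, 0.1625, 0.1813]
orientation: [0.0, 0.993, -0.116, -0.002]
force: [-7.1, 2.0, 6.7]
finger_gap: 0.0473
grip_force: 53.6
```

Vertical force shows the shackle is bearing on the arm; lift slightly and re-read.

Emit:
jog_arm(moves=[[0,0,-0.4,0],[0,0,-0.8,0],[0,0,-1.2,0],[0,0,-1.2,0],[0,0,-1.2,0]])

```text
time_s: 13.25
position: [0.5516, 0.1616, 0.1825]
orientation: [0.0, 0.993, -0.117, 0.001]
force: [0.9, -0.4, -2.8]
finger_gap: 0.0473
grip_force: 52.7
```

Run:
```python
from h import *
d=grab('wrist','w6');s=d['state'];print(s['position'],s['time_s'],s['force'])
cv2.imwrite('pics/w6b.png',cv2.resize(d['image'][120:400,190:360],None,fx=2.1,fy=2.1,interpolation=cv2.INTER_CUBIC))
Rm=rot(s['orientation']);T2=lambda X:(Rm.T@(X-s['position'])*1000)
for v in range(130,380,6):
    row=[]
    for u in range(200,345):
        z=d['depth'][v,u]
        if z>0:
            p=T2(world(d,u,v,z))
            if 5<p[2]<17.5 and p[0]>-15 and abs(p[1])<8: row.append(p)
    if row: print(v,np.mean(row,axis=0).round(1),len(row))
```

```text
[0.55157436 0.16162534 0.18246182] 13.25 [ 0.8743088  -0.37710492 -2.7626508 ]
130 [69.5 -0.  14.6] 62
136 [67.9  0.1 15.2] 61
208 [47.7 -1.2 17. ] 8
214 [46.2 -0.5 16.1] 37
220 [44.4 -0.5 16.2] 33
226 [42.7 -0.1 16. ] 33
232 [40.8  0.  16.1] 32
238 [39.3 -0.  15.1] 56
244 [37.7 -0.  14.6] 56
250 [35.9 -0.  14.5] 55
256 [33.9 -0.  14.7] 56
292 [20.7  0.6 16.8] 42
298 [19.7  0.  15.1] 51
304 [18.1 -0.1 14.3] 50
310 [15.9 -0.2 14.3] 27
340 [ 2.8  0.1 17. ] 18
346 [ 2.5  0.  14.6] 50
352 [ 1.3  0.  13.3] 48
358 [-0.4  0.1 12.6] 48
```

View pics/w6b.png

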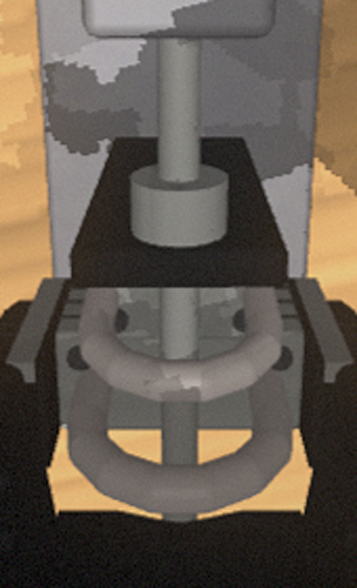

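Both shackles on the arm, the small lock about 2–3 mm short of the stop. Advance by small steps, watching force.

Emit:
jog_arm(moves=[[0.4,0,0,0],[0.8,0,0,0],[1.2,0,0,0],[1.5,0,0,0],[1.5,0,0,0],[1.5,0,0,0]])

```text
time_s: 13.9
position: [0.5519, 0.1617, 0.1825]
orientation: [0.0, 0.993, -0.117, -0.0]
force: [-1.8, 0.2, -3.5]
finger_gap: 0.0475
grip_force: 52.7
```

Emit:
jog_arm(moves=[[0.3,0,0,0],[0.6,0,0,0],[0.6,0,0,0],[0.6,0,0,0]])

```text
time_s: 14.3
position: [0.5523, 0.1616, 0.1825]
orientation: [0.0, 0.993, -0.117, -0.001]
force: [-2.7, 0.9, -0.2]
finger_gap: 0.0475
grip_force: 52.7
```

Emit:
jog_arm(moves=[[0.4,0,0,0],[0.8,0,0,0],[0.8,0,0,0],[0.8,0,0,0]])

```text
time_s: 14.7
position: [0.5531, 0.1615, 0.1826]
orientation: [0.0, 0.993, -0.117, -0.0]
force: [-5.5, 1.5, 0.9]
finger_gap: 0.0471
grip_force: 52.8
```

Emit:
jog_arm(moves=[[0.4,0,0,0],[0.8,0,0,0],[0.8,0,0,0],[0.8,0,0,0]])

```text
time_s: 15.1
position: [0.5541, 0.1613, 0.1826]
orientation: [0.0, 0.993, -0.117, -0.0]
force: [-5.6, 0.8, 1.2]
finger_gap: 0.0473
grip_force: 52.9
```

Run:
```python
from h import *
d=grab('wrist','w7');s=d['state'];print(s['position'],s['time_s'],s['force'],s['ft_torque'])
cv2.imwrite('pics/w7b.png',cv2.resize(d['image'][120:400,190:360],None,fx=2.1,fy=2.1,interpolation=cv2.INTER_CUBIC))
Rm=rot(s['orientation']);T2=lambda X:(Rm.T@(X-s['position'])*1000)
P=np.array([T2(world(d,u,v,d['depth'][v,u])) for v in range(120,380) for u in range(215,340) if d['depth'][v,u]>0])
def st(n,m): q=P[m];print(n,len(q),np.percentile(q,[1,50,99],axis=0).round(1).tolist())
st('plate top',(abs(P[:,2]-14)<3)&(P[:,0]>24)&(abs(P[:,1])>11)&(abs(P[:,1])<15))
st('hung arch',(P[:,2]<19)&(P[:,0]>10)&(P[:,0]<24)&(abs(P[:,1])<12))
st('hung bodytop',(P[:,2]>36)&(P[:,2]<46)&(P[:,0]>12)&(P[:,0]<36)&(abs(P[:,1])<17))
st('new arch',(P[:,2]<19)&(P[:,0]<6)&(abs(P[:,1])<12))
st('new top',(P[:,2]>40)&(P[:,2]<46)&(P[:,0]<12)&(abs(P[:,1])<24))
```

```text
[0.55414369 0.16125441 0.18260786] 15.1 [-5.6349183  0.8458139  1.1920044] [ 0.1733861   0.89265826 -0.02885977]
plate top 662 [[31.5, -14.8, 13.5], [35.6, -11.2, 14.9], [71.7, 14.6, 16.8]]
hung arch 2165 [[10.0, -11.6, -7.0], [19.1, 0.1, 14.5], [22.7, 11.5, 18.8]]
hung bodytop 619 [[12.1, -11.5, 38.2], [15.3, 3.7, 40.0], [18.5, 11.4, 41.3]]
new arch 1715 [[-3.2, -11.6, 11.5], [1.4, 0.2, 14.4], [3.4, 11.6, 18.8]]
new top 2394 [[-10.9, -23.9, 40.1], [-1.6, -3.8, 43.0], [11.4, 23.4, 45.1]]
```

View pics/w7b.png

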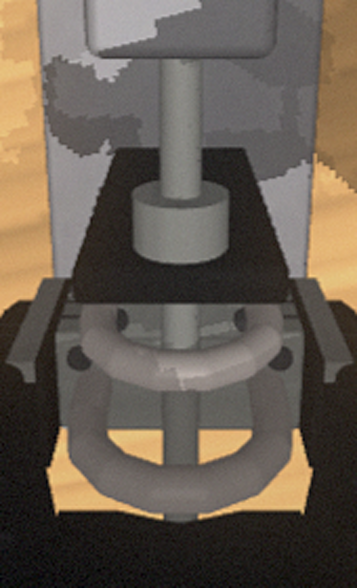

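Shackles ~18 mm apart, the plate front at x≈31.5, matching contact nearly reached; one more small step to feel the stop.

Emit:
jog_arm(moves=[[0.3,0,0,0],[0.5,0,0,0],[0.5,0,0,0],[0.5,0,0,0]])

```text
time_s: 15.55
position: [0.5542, 0.1612, 0.1826]
orientation: [0.0, 0.993, -0.117, -0.001]
force: [-6.2, 1.5, 1.8]
finger_gap: 0.0469
grip_force: 52.9
```

Emit:
jog_arm(moves=[[0.3,0,0,0],[0.5,0,0,0],[0.5,0,0,0],[0.5,0,0,0]])

```text
time_s: 15.95
position: [0.5545, 0.1612, 0.1826]
orientation: [0.0, 0.993, -0.116, -0.001]
force: [-5.7, 1.2, 2.5]
finger_gap: 0.0474
grip_force: 53.0
```

Emit:
jog_arm(moves=[[0,0,-0.3,0],[0,0,-0.5,0],[0.3,0,-0.5,0],[0.6,0,-0.5,0],[0.6,0,-0.5,0],[0.6,0,-0.5,0]])

```text
time_s: 16.55
position: [0.555, 0.161, 0.1829]
orientation: [0.0, 0.993, -0.117, -0.001]
force: [-5.3, 1.7, 1.4]
finger_gap: 0.0473
grip_force: 52.8
```

Run:
```python
from h import *
d=grab('side','s2');s=d['state'];print(s['force'],s['ft_torque'])
d=grab('wrist','w8');s=d['state'];print(s['position'],s['time_s'],s['force'],s['ft_torque'])
Rm=rot(s['orientation']);T2=lambda X:(Rm.T@(X-s['position'])*1000)
P=np.array([T2(world(d,u,v,d['depth'][v,u])) for v in range(120,380) for u in range(215,340) if d['depth'][v,u]>0])
def st(n,m): q=P[m];print(n,len(q),np.percentile(q,[1,50,99],axis=0).round(1).tolist())
st('plate top',(abs(P[:,2]-14)<3)&(P[:,0]>24)&(abs(P[:,1])>11)&(abs(P[:,1])<15))
st('hung arch',(P[:,2]<18)&(P[:,0]>10)&(P[:,0]<26)&(abs(P[:,1])<5)&(P[:,2]>8))
for z in range(12,44,4):
  st('hung z%d'%z,(abs(P[:,2]-z)<2)&(P[:,0]>13)&(P[:,0]<30)&(abs(P[:,1])<17)&(abs(P[:,1])>4))
st('new arch',(P[:,2]<19)&(P[:,0]<6)&(abs(P[:,1])<5))
```

```text
[-5.28266586  1.71201706  1.44100035] [0.29799678 1.14352268 0.01250676]
[0.5550502  0.161015   0.18288075] 16.6 [-6.46759123  1.59076033  1.2864004 ] [ 0.3186636   1.18534316 -0.01074594]
plate top 678 [[30.3, -14.8, 13.7], [34.7, -11.2, 15.1], [71.8, 14.6, 16.8]]
hung arch 637 [[17.5, -4.9, 13.1], [21.6, 0.1, 14.9], [23.4, 5.0, 17.8]]
hung z12 5 [[19.1, -4.9, 13.7], [20.4, -4.1, 13.9], [21.6, 5.2, 14.0]]
hung z16 651 [[18.1, -11.0, 14.1], [21.2, -4.1, 16.4], [23.6, 10.6, 17.9]]
hung z20 483 [[18.2, -14.3, 18.0], [22.3, -4.5, 19.6], [23.5, 14.0, 21.9]]
hung z24 281 [[18.9, -15.7, 22.0], [22.5, 9.4, 23.5], [23.5, 15.8, 25.9]]
hung z28 163 [[20.2, -16.6, 26.1], [22.5, -10.9, 27.8], [23.5, 16.1, 29.7]]
hung z32 25 [[19.8, -16.8, 30.1], [21.2, -11.0, 31.1], [22.1, 16.6, 33.8]]
hung z36 1 [[17.0, -10.9, 37.5], [17.0, -10.9, 37.5], [17.0, -10.9, 37.5]]
hung z40 380 [[13.0, -11.5, 38.6], [15.1, 4.0, 40.0], [17.2, 11.6, 41.4]]
new arch 768 [[-3.3, -4.9, 11.3], [1.4, -0.0, 13.2], [3.4, 4.9, 17.6]]
```

Emit:
jog_arm(moves=[[0.3,0,0,0],[0.6,0,0,0],[0.6,0,0,0],[0.6,0,0,0]])

```text
time_s: 17.05
position: [0.5551, 0.161, 0.1829]
orientation: [0.0, 0.993, -0.116, -0.002]
force: [-7.2, 2.4, 1.0]
finger_gap: 0.0474
grip_force: 52.9
```

Emit:
jog_arm(moves=[[0.3,0,0,0],[0.6,0,0,0],[0.6,0,0,0],[0.6,0,0,0]])

```text
time_s: 17.45
position: [0.5552, 0.161, 0.1828]
orientation: [0.0, 0.993, -0.116, -0.002]
force: [-8.2, 2.4, 2.1]
finger_gap: 0.0471
grip_force: 53.1
```

The position has stopped advancing while force climbs: the stop is met. Ease a little and hold for over a second.

Emit:
jog_arm(moves=[[-0.6,0,0,0],[-0.6,0,0,0],[-0.6,0,0,0],[-0.6,0,0,0],[-0.6,0,0,0],[-0.6,0,0,0],[-0.6,0,0,0],[-0.6,0,0,0],[-0.6,0,0,0],[-0.6,0,0,0],[-0.6,0,0,0],[-0.6,0,0,0],[-0.6,0,0,0]])

```text
time_s: 18.75
position: [0.5551, 0.161, 0.1829]
orientation: [0.0, 0.993, -0.116, -0.002]
force: [-6.9, 1.3, 1.7]
finger_gap: 0.047
grip_force: 53.1
```

Emit:
jog_arm(moves=[[-0.5,0,0,0],[-1,0,0,0],[-1,0,0,0]])

```text
time_s: 19.05
position: [0.555, 0.161, 0.1829]
orientation: [0.0, 0.993, -0.117, -0.001]
force: [-5.7, 1.2, -0.0]
finger_gap: 0.0471
grip_force: 52.9
```

Emit:
jog_arm(moves=[[0,0,0,0],[0,0,0,0],[0,0,0,0],[0,0,0,0],[0,0,0,0],[0,0,0,0],[0,0,0,0],[0,0,0,0],[0,0,0,0],[0,0,0,0]], jaw=1)

```text
time_s: 20.05
position: [0.5555, 0.1609, 0.1831]
orientation: [-0.0, 0.993, -0.117, -0.0]
force: [0.7, 0.2, 0.1]
finger_gap: 0.0857
grip_force: 0.0
```

```bash
cat > m.py <<'E'
from h import *
import sys
d=grab('wrist',sys.argv[1]);s=d['state'];print(s['position'],s['time_s'],s['force'],s['finger_gap'])
Rm=rot(s['orientation']);T2=lambda X:(Rm.T@(X-s['position'])*1000)
P=np.array([T2(world(d,u,v,d['depth'][v,u])) for v in range(0,419) for u in range(205,350) if d['depth'][v,u]>0])
def st(n,m): q=P[m];print(n,len(q),np.percentile(q,[1,50,99],axis=0).round(1).tolist() if len(q) else '')
st('plate top',(abs(P[:,2]-14)<3)&(P[:,0]>24)&(abs(P[:,1])>11)&(abs(P[:,1])<15))
st('hung arch',(P[:,2]<18)&(P[:,0]>10)&(P[:,0]<26)&(abs(P[:,1])<5)&(P[:,2]>8))
st('hung leg',(P[:,2]<31)&(P[:,2]>27)&(P[:,0]>13)&(P[:,0]<30)&(abs(P[:,1])<17)&(abs(P[:,1])>4))
st('new arch',(P[:,2]<18)&(P[:,2]>8)&(P[:,0]<7)&(abs(P[:,1])<5))
st('new top',(P[:,2]>40)&(P[:,2]<48)&(P[:,0]<15)&(abs(P[:,1])<24))
E
python3 m.py w9
```

```text
[0.55549317 0.16093721 0.18307334] 20.05 [0.68361578 0.16651309 0.12236694] 0.08565037506494215
plate top 889 [[29.9, -14.7, 14.1], [35.4, -11.2, 15.5], [81.8, 14.5, 16.9]]
hung arch 625 [[17.6, -4.8, 13.6], [21.3, 0.1, 15.1], [23.2, 5.0, 17.8]]
hung leg 119 [[20.2, -16.7, 27.1], [22.0, 10.7, 28.5], [23.0, 16.5, 30.5]]
new arch 702 [[-3.6, -5.0, 12.5], [0.8, 0.0, 14.3], [2.9, 4.9, 17.7]]
new top 2518 [[-11.8, -23.7, 40.1], [-1.6, -3.9, 44.3], [14.6, 23.3, 46.8]]
```

Released: lock spacing ~21 mm and the small lock flush to the plate. Withdraw straight up.

Emit:
jog_arm(moves=[[0,0,-8,0],[0,0,-20,0],[0,0,-40,0],[0,0,-70,0],[0,0,-100,0],[0,0,-130,0],[-20,0,-150,0],[-60,0,-150,0],[-60,0,-150,0],[-60,0,-150,0],[-60,0,-150,0],[-60,0,-150,0]])

```text
time_s: 21.3
position: [0.4981, 0.1745, 0.3333]
orientation: [-0.0, 0.993, -0.117, 0.0]
force: [0.2, -0.2, 0.8]
finger_gap: 0.0852
grip_force: 0.0
```

Run:
```python
from h import *
b=grab('side','s3');w=grab('wrist','w10');a=grab('scene','sc3')
print(w['state']['time_s'],w['state']['position'])
o=np.zeros((600,800,3),np.uint8)
o[:400,:400]=cv2.resize(b['image'][190:310,190:310],(400,400),interpolation=cv2.INTER_CUBIC)
o[:400,400:]=cv2.resize(a['image'][180:290,260:370],(400,400),interpolation=cv2.INTER_CUBIC)
o[400:,:266]=cv2.resize(b['image'],(266,200));o[400:,266:532]=cv2.resize(w['image'],(266,200));o[400:,532:798]=cv2.resize(a['image'],(266,200))
cv2.imwrite('pics/fin.png',o)
```

```text
21.35 [0.4980652  0.17444165 0.33310813]
```

View pics/fin.png

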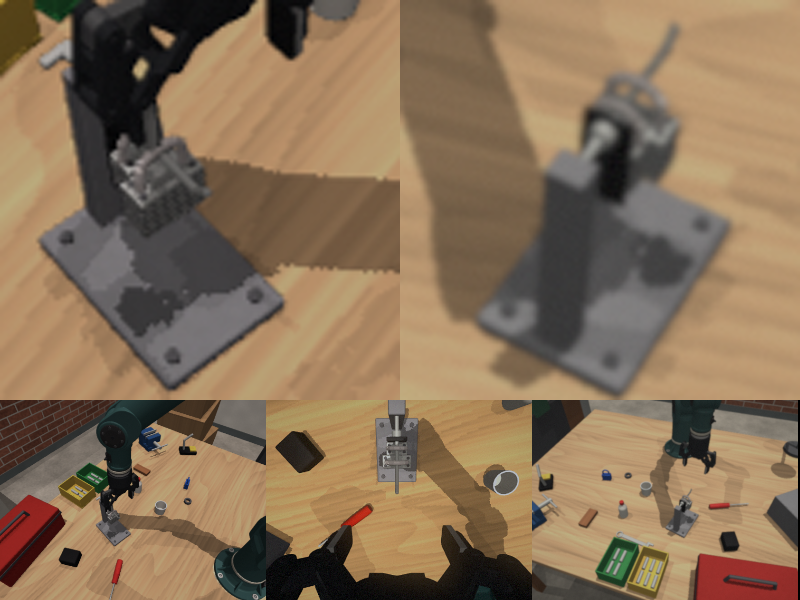

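Both locks hang together against the stop and everything else is untouched; quick numeric check of the gap, then hand in if fine.

Run:
```python
from h import *
d=pickle.load(open('w10.pkl','rb'));s=d['state'];Rm=rot(s['orientation'])
P=np.array([np.r_[Rm.T@(world(d,u,v,d['depth'][v,u])-s['position'])*1000,world(d,u,v,d['depth'][v,u])[2]*1000] for v in range(0,250) for u in range(190,370) if d['depth'][v,u]>0])
m=(P[:,3]>164.3)&(P[:,3]<171)&(abs(P[:,1])<14)
h=np.histogram(P[m,0],bins=np.arange(30,130,2));print([(int(a),int(b)) for a,b in zip(h[1],h[0]) if b])
m=(P[:,3]>130)&(P[:,3]<148)&(abs(P[:,1])<28)
h=np.histogram(P[m,0],bins=np.arange(30,130,2));print([(int(a),int(b)) for a,b in zip(h[1],h[0]) if b])
```

```text
[(44, 1), (50, 1), (52, 1), (54, 66), (56, 107), (58, 111), (60, 65), (74, 22), (76, 90), (78, 98), (80, 57), (88, 92), (90, 122), (92, 123), (94, 74), (96, 51), (98, 57), (100, 48), (102, 14), (104, 1), (114, 1), (122, 128), (124, 125), (126, 128)]
[(46, 57), (48, 151), (50, 102), (52, 55), (54, 20), (56, 23), (58, 41), (60, 120), (62, 156), (64, 104), (66, 156), (68, 87), (70, 106), (72, 108), (74, 76), (80, 4), (82, 89), (84, 91), (86, 106), (88, 36), (122, 105), (124, 2)]
```

```bash
python3 -c "
from cell import r
print(r.job_done())"
```

```text
the job is handed in; nothing more can be done
None
```

The large padlock now hangs on the hook in front of the smaller one. I pressed the pair against the stop plate at about 7 N for over a second (peak about 8.5 N); they hang snug after release, and I handed the job in at about 21 s of the 69 s limit.

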